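# Clamp slats edge to edge in the panel clamp

### The job

The panel clamp is locked and empty. Swing its cam lever over to free it, pinch the jaw's two side buttons and draw the jaw fully back, then, with the lever still free, lay every loose wooden slat flat across the bed, centred, side by side between the pressure bar and the jaw. Pinch the buttons again to bring the jaw up until the slats are pressed edge to edge without gaps, and swing the lever fully over to its locked side so that they are held tight; leave the other things on the table where they are.

Things in the scene. Friction and masses are not known exactly. Their poses are not given: they have to be found in the camera images.
- bed (a point): middle of the clamp's bed, ON its upper surface (two plywood strips, 12 mm above the table); x axis across the bed (level, away from the robot), y along it towards the sliding jaw's end, z up. The clamp, 130 mm across and 412 mm long, is fixed to the table, turned up to 0.3 rad. The open bed runs from the bar's face (y = -0.130) to the jaw's face, 260 mm when the jaw is back
- jaw (a joint): sliding jaw along the bed, m, 0 to 0.25 (fully back). Its flat face (110 mm wide, 40 mm high above the bed, 12 mm thick) lies at y = -0.120 + value in the bed's frame: the mouth between it and the free bar is 10 mm + value. Ratchet teeth hold it unless BOTH buttons are pinched in; then it slides with about 1 N. Once let go it can shift up to 4 mm until a tooth catches
- jaw_grip (a point): point midway between the jaw's two side buttons, at half their height, 42 mm above the table, on the bed's centre line, 37 mm behind the jaw's face; axes as the bed's. Housing: 32 mm wide in x, 45 mm long in y, top 63 mm above the table. The buttons stand out of its -x and +x sides: pinch them across x. Over both: 54 mm when out, 42 mm when fully in; each 24 mm long (y), 26 mm high
- button_near (a joint): travel of the jaw's button on the -x side, m: about 0 out, 0.006 fully in; its tooth is free beyond 0.004. It takes about 5 N to start and 8 N to push home
- button_far (a joint): the same for the button on the +x side
- lever (a joint): angle of the flat cam lever about a vertical pivot, rad: 0 = free (swung towards the robot, bar drawn back), 1.6 = locked (swung away from the robot, bar pushed 9 mm towards the jaw, springy). Seen from above it grows anticlockwise. It stays where it is left; swinging it takes under 5 N at the knob
- lever_knob (a point): middle of the upright round wooden knob on the lever's end, 18 mm thick and 50 mm high (37 to 87 mm above the table), 75 mm from the pivot; it may slip round in the fingers. The point is 65 mm above the table; the steel lever below it reaches up to 45 mm
- lever_pivot (a point): point on the lever's vertical pivot axis, 65 mm above the table; at lever angle 0 the knob lies in direction (-0.717, -0.697) of the bed's x, y from it
- press_bar: upright wooden pressure bar that the cam pushes towards the jaw, 110 mm wide (x), 16 mm thick, 30 mm high above the bed; origin at the bottom middle of its flat face, axes as the bed's. The face is at y = -0.130 in the bed's frame with the lever free, -0.121 when locked; where slats stop it short of that it presses on them, sprung, with 2 N per mm
- slat_a_mid (a point): centre of a loose wooden slat, 120 mm long (its x axis), 30 mm wide (y), 20 mm thick (z, up); absent in some runs
- slat_b_mid (a point): centre of a loose wooden slat, 120 mm long (its x axis), 34 mm wide (y), 20 mm thick (z, up); absent in some runs
- slat_c_mid (a point): centre of a loose wooden slat, 120 mm long (its x axis), 38 mm wide (y), 20 mm thick (z, up); absent in some runs
- slat_d_mid (a point): centre of a loose wooden slat, 120 mm long (its x axis), 42 mm wide (y), 20 mm thick (z, up); absent in some runs
- mug: bystander: white mug with dots, 91 mm high; origin on its underside
- tape: bystander: roll of tape lying flat, 96 mm across, 25 mm high; origin on its underside
- orange_scissors: bystander: scissors lying flat, 184 mm long, 11 mm high; origin on its underside

How it is judged:
By the outcome, as a careful person would: the job done as asked, in the order asked, and still so for the second after the job is handed in, with the robot touching nothing.
Of slat_a, slat_b, slat_c, slat_d only 3 to 4 are there at a start; the rules pass over those that are not, and their reading is None.
At some moment in a run one of slat_a, slat_b, slat_c, slat_d may be knocked a few centimetres aside while the robot is not near it.
Once in a run the grip may slacken for a moment while it holds something.
It also fails if it takes over 210 s, if anything falls off the work surface, if the arm or the gripper's body presses on something with over 40 N, if the wrist force passes 120 N, or if a joint passes its speed limit or range.

### The arm

A 6-joint arm with a two-finger parallel gripper is mounted at the origin on the work surface; the furniture and walls round the work are solid. World frame = base frame: x ahead of the robot, y to its left, z up, the work surface at z = 0. Lengths are in mm, angles in degrees, forces in N, time in s.
With the tool pointing down it reaches from about 300 to 850 mm from the base axis. Payload 4.2 kg.
Tool frame: the origin (TCP) lies midway between the tips of the shut fingers; the grasp point (between the pads) lies 19 mm behind it (env.grasp_offset is the distance from the TCP to the grasp point, in mm); z points along the fingers, y is the line along which they close (so a half turn about z gives the same grasp; the last joint's range is limited). The gripper opens to 91 mm and grips with 3 to 60 N. Pads are 32 mm wide; open, the fingers measure 118 mm over their backs; the gripper's body (76 mm by 178 mm) begins 60 mm behind the grasp point.
Start: joints at [-75.802, 18.312, 89.639, -0, 72.044, -1.146], TCP at [152.154, -554.52, 213.976] pointing down, gripper open.
Joint ranges: [-177.97, 177.97], [-48.28, 115.42], [12.27, 149.76], [-77.06, 257.06], [2.81, 150.46], [-146.56, 146.56]. Speed limits (degrees/s): [147.25, 147.25, 180, 180, 180, 180].

### API

Orientations are given as [roll, pitch, yaw] about the fixed x, y, z axes, in that order (R = Rz(yaw) Ry(pitch) Rx(roll)).
In Python, from workcell import env, optics gives the robot as it stands. The module is installed in compiled form; this text tells all that it offers.
- The arm moves only by the tool send_rows, never from a script. Its argument "targets" is a list that holds one entry, the list of rows, each a list of 7 numbers: the turn, a rotation vector about the world's x, y, z scaled (see below), then the shift along the world's x, y, z scaled (see below), then the closure, from -1 (fully open) to 1 (shut). In form: [[[rx, ry, rz, x, y, z, gripper], ...]]. A call has 1 to 12 rows; each row shifts and turns the commanded pose from where the row before left it; what a row does not reach is not made up. The controller multiplies each number of a shift by 0.2 m and each number of a turn by pi/2 rad. A row lasts 1/10 s, in which the tool goes at most 50 mm and 8.59 degrees, less where a joint would pass 70% of its speed; a pose out of reach is approached as far as the arm can. A call with a number of a shift or a turn outside -1 to 1 is refused whole. A call with a gripper value outside its range is refused whole. The fingers move at their own pace and stop on an object; "grip_force" is the grip in N (left out, the last holds). Time passes only in rows, so rows that do not move let the fingers close. It gives the time, the measured TCP pose, the force, the opening and the grip force at its end, in the units of the state.
- env.state(): the state, without advancing time (a new reading comes with each control period).
- optics.grab_frame(name): name is "scene" or "top" or "wrist"; returns (picture, depth): 480x640x3 uint8, red, green, blue; 480x640 float32, mm along the optical axis (not along the pixel's ray), 0 where there is no reading.
- optics.camera_info(name): a dict with "camera_matrix" (3x3 intrinsics, pixels), "k1" (the pictures are not rectified: a ray, as slopes to the right and down, at radius r is drawn at 1 + k1 r^2 times it, then the intrinsics apply), "R" (3x3) and "t" (3): a world point X has camera coordinates R X + t; the wrist camera has in their place "mount" (4x4, takes a point from camera to tool coordinates, whose origin is the TCP and whose axes are the flange's). Camera axes: x right, y down, z forward; pixel columns grow to the right and rows downward; lengths in mm; the calibration is good to about 2 mm. A picture is of the moment at which its call begins: read the wrist's pose just before it. camera_info takes no time and is no camera call.
- env.job_done(): hands the job in; it is judged then, once.
Trained networks look in the newest picture that a camera, given by its name, has taken for a name from the list of things; names that differ only in an ending like _2 or _b are one class to them, and where a whole thing is asked for, a point or a joint stands for the part that bears it (a point fixed in the world has none). Each returns a list of dicts, best first, with "conf" (0 to 1); they miss things now and then, are a little off and sometimes report something else, mostly with a low value. They report only what shows in the picture. A call takes as long as a camera call.
- optics.silhouettes(camera, name): "mask" (480x640 bool, what is visible of it) and "at" ([column, row] in pixels, amid what is visible of it).
- optics.place_of(camera, name): "at" ([column, row] in pixels: a listed point, or the origin of a listed thing).
The state is a dict: "time_s": time; "qpos": joint angles; "qvel": joint speeds; "effort": joint torques, N m; "ee_pos": TCP position; "ee_rot": TCP orientation; "force": force on the tool from outside, world axes, zero at the start; "torque": the same for the moment, N m; "gripper_width": finger opening in mm; "gripper_force": force on a finger pad.
Only numpy, scipy, OpenCV 4.12 (cv2) and the standard library are available. Lean on these libraries where they do the work, as an engineer would, in place of code of your own. Each camera call takes 0.05 s, during which the arm holds its last target. There are 200 camera calls.

## Working session

There is one attempt and no reset: what is moved stays moved. The work goes in short steps, Python scripts to look and compute and a tool call to move; the robot and the scene stay as the last step left them, time stands still between calls to the robot, and variables do not carry over. Pictures are saved under pics/ and viewed, at most 14 in all, crops included, and the job is handed in when it is done.

Besides the shell and the picture viewer there is one more tool, called after "Request:" as name(argument=value, ...), one argument or row to a line, values as JSON. send_rows: Moves the arm, as the interface text tells. Its arguments: {"type":"object","properties":{"targets":{"type":"array"},"grip_force":{"type":"number"}},"required":["targets"]}

```bash
mkdir -p pics
cat > h.py <<'E'
import numpy as np, cv2
from workcell import env, optics
from scipy.spatial.transform import Rotation as Ro
def save(n,f,crop=None):
    p,d=optics.grab_frame(n); q=p[:,:,::-1]
    cv2.imwrite('pics/'+f,q if crop is None else q[crop]); return p,d
def cam(n):
    i=optics.camera_info(n)
    if 'mount' in i:
        s=env.state(); T=np.eye(4); T[:3,:3]=Ro.from_euler('xyz',s['ee_rot'],degrees=True).as_matrix(); T[:3,3]=s['ee_pos']
        M=np.linalg.inv(T@np.array(i['mount'])); return np.array(i['camera_matrix']),i['k1'],M[:3,:3],M[:3,3]
    return np.array(i['camera_matrix']),i['k1'],np.array(i['R']),np.array(i['t'])
def ray(c,px):
    K,k1,R,t=c; px=np.array(px,float).reshape(-1,2)
    d=np.c_[(px-K[:2,2])/[K[0,0],K[1,1]]]
    u=d.copy()
    for _ in range(20): u=d/(1+k1*(u**2).sum(1,keepdims=True))
    return -R.T@t, np.c_[u,np.ones(len(u))]@R   # origin, world dirs (z_cam=1)
def onz(c,px,z):
    o,d=ray(c,px); return o+d*((z-o[2])/d[:,2])[:,None]
def proj(c,X):
    K,k1,R,t=c; P=np.atleast_2d(X)@R.T+t; u=P[:,:2]/P[:,2:]; u=u*(1+k1*(u**2).sum(1,keepdims=True)); return u*[K[0,0],K[1,1]]+K[:2,2]
E
python3 - <<'E'
from h import *
print(env.state())
for n in('scene','top'):
    save(n,n+'1.png'); c=cam(n); print(n,c[0].tolist(),c[1],(-c[2].T@c[3]))
    for k,z in dict(lever_knob=65,lever_pivot=65,jaw_grip=42,bed=12,press_bar=12,slat_a_mid=10,slat_b_mid=10,slat_c_mid=10,slat_d_mid=10,mug=0,tape=0,orange_scissors=0).items():
        for r in optics.place_of(n,k)[:4]: print(n,k,round(r['conf'],2),np.round(r['at']),onz(c,r['at'],z).round(1)[0])
E
```

```text
{'time_s': 0.0, 'qpos': array([-7.58019227e+01,  1.83522238e+01,  8.97056561e+01, -1.09964319e-03,
        7.20444738e+01, -1.14564948e+00]), 'qvel': array([-0.0377742 ,  0.01152708,  0.04456719,  0.04254298,  0.01997283,
       -0.03175976]), 'effort': array([-1.46188762e-03, -4.12465310e+01, -2.31974548e+01,  7.25170271e-02,
        4.59424895e-02, -1.48037807e-04]), 'ee_pos': array([ 152.02421543, -554.01744822,  213.11952805]), 'ee_rot': array([-1.79897646e+02, -1.00119170e-03,  1.53440658e+01]), 'force': array([0.57907348, 0.57053769, 1.65711395]), 'torque': array([-0.00036419,  0.01584777, -0.05511991]), 'gripper_force': 0.0, 'gripper_width': 91.37615154592238}
scene [[560.5206106663234, 0.0, 315.2603675717312], [0.0, 560.5206106663234, 235.60436349950805], [0.0, 0.0, 1.0]] -0.05267934773197934 [  28.44805876 1095.73615797  868.29358835]
scene lever_knob 0.74 [384. 202.] [ 547.4 -227.4   65. ]
scene lever_pivot 0.81 [390. 216.] [ 501. -164.   65.]
scene jaw_grip 0.67 [271. 321.] [565.  340.5  42. ]
scene jaw_grip 0.57 [362. 241.] [527.4 -44.1  42. ]
scene bed 0.88 [350. 257.] [
[... 728 characters left out ...]
7.8 -228.9   65. ]
top lever_pivot 0.92 [380. 283.] [ 505.4 -169.2   65. ]
top jaw_grip 0.7 [334. 274.] [533.6 -50.1  42. ]
top bed 0.59 [316. 273.] [540.8  -1.9  12. ]
top press_bar 0.82 [361. 278.] [ 524.4 -124.    12. ]
top press_bar 0.72 [269. 183.] [787.8 118.8  12. ]
top slat_a_mid 0.57 [204. 310.] [449.7 297.7  10. ]
top slat_b_mid 0.9 [200. 261.] [581.4 308.7  10. ]
top slat_c_mid 0.77 [436. 309.] [ 435.8 -322.3   10. ]
top slat_d_mid 0.61 [437. 253.] [ 585.7 -331.6   10. ]
top mug 0.93 [268. 184.] [787.3 120.7   0. ]
top tape 0.72 [357. 180.] [ 794.2 -124.1    0. ]
top orange_scissors 0.61 [419. 206.] [ 716.7 -291.4    0. ]
top orange_scissors 0.56 [401. 265.] [ 557.  -233.8    0. ]
```

View pics/top1.png

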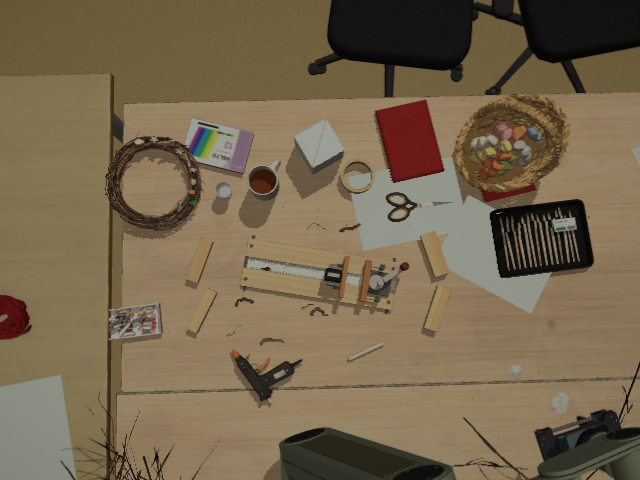

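View pics/scene1.png

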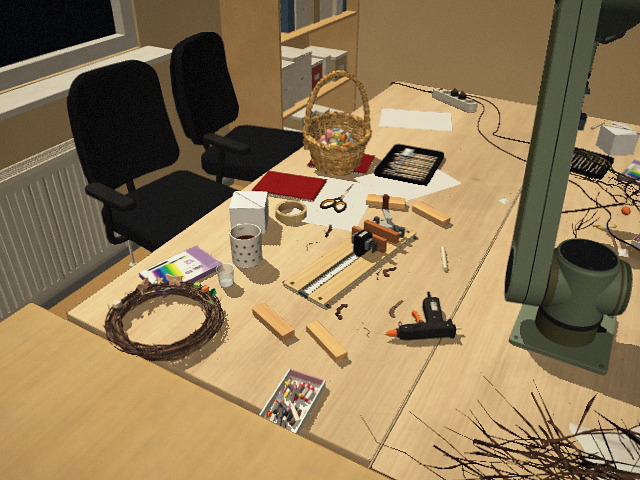

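```bash
cat >> h.py <<'E'
def rect(n,k,z=20):
    c=cam(n); out=[]
    for r in optics.silhouettes(n,k)[:5]:
        m=r['mask'].astype(np.uint8); cs,_=cv2.findContours(m,0,cv2.CHAIN_APPROX_NONE)
        if not cs: continue
        q=max(cs,key=cv2.contourArea).reshape(-1,2); w=onz(c,q,z)[:,:2].astype(np.float32)
        (cx,cy),(a,b),t=cv2.minAreaRect(w)
        if a<b: t+=90
        t=(t+90)%180-90
        out.append((k,round(r['conf'],2),np.round([cx,cy,max(a,b),min(a,b),t],1).tolist()))
    return out
E
python3 - <<'E'
from h import *
i=optics.camera_info('wrist'); print(np.round(i['mount'],3).tolist(),np.round(i['camera_matrix'],1).tolist(),i['k1'])
optics.grab_frame('top')
for k,z in [('slat_a_mid',20),('slat_b_mid',20),('slat_c_mid',20),('slat_d_mid',20),('press_bar',42),('jaw_grip',55)]:
    for r in rect('top',k,z): print(*r)
E
```

```text
[[0.0, -0.961, -0.278, 77.795], [1.0, 0.001, -0.0, 0.384], [0.001, -0.278, 0.961, -171.422], [0.0, 0.0, 0.0, 1.0]] [[344.8, 0.0, 317.9], [0.0, 344.8, 247.0], [0.0, 0.0, 1.0]] -0.05034844234432357
slat_a_mid 0.7 [447.7, 302.0, 120.5, 34.6, -27.2]
slat_a_mid 0.49 [516.0, -134.4, 112.0, 23.1, -10.3]
slat_b_mid 0.73 [582.3, 307.7, 121.4, 39.2, -20.4]
slat_c_mid 0.77 [436.6, -323.0, 119.9, 41.4, -19.3]
slat_c_mid 0.74 [584.3, -323.7, 118.7, 45.3, 16.4]
slat_d_mid 0.93 [584.2, -323.4, 117.0, 48.1, 17.2]
press_bar 0.84 [514.9, -133.2, 110.8, 21.2, -12.7]
jaw_grip 0.78 [529.2, -53.2, 105.9, 55.4, -10.4]
```

Request:
send_rows(
  targets=[
    [[0,0,0.059,0.15,0.195,0.01,-1],[0,0,0.059,0.15,0.195,0.01,-1],[0,0,0.059,0.15,0.195,0.01,-1],[0,0,0.059,0.15,0.195,0.01,-1],[0,0,0.059,0.15,0.195,0.01,-1],[0,0,0.059,0.15,0.195,0.01,-1],[0,0,0.059,0.15,0.195,0.01,-1],[0,0,0.059,0.15,0.195,0.01,-1],[0,0,0.059,0.15,0.195,0.01,-1],[0,0,0.059,0.15,0.195,0.01,-1],[0,0,0.059,0.15,0.195,0,-1],[0,0,0.059,0.15,0.195,0,-1]],
  ],
)

```text
time_s: 2.85
ee_pos: [513.2, -84.7, 234.3]
ee_rot: [179.9, 0.0, 79.3]
force: [0.4, -1.0, 0.0]
gripper_width: 90.9
gripper_force: 0.0
```

Run:
```python
from h import *
s=env.state(); print(s['time_s'],s['ee_pos'].round(1),s['ee_rot'].round(1))
c=cam('wrist'); save('wrist','w1.png')
for k,z in dict(lever_knob=65,lever_pivot=65,jaw_grip=42,bed=12,press_bar=12).items():
    for r in optics.place_of('wrist',k)[:3]: print(k,round(r['conf'],2),np.round(r['at']),onz(c,r['at'],z).round(1)[0])
for k,z in [('press_bar',42),('jaw_grip',52)]:
    for r in rect('wrist',k,z): print(*r)
```

```text
2.85 [513.2 -84.7 234.3] [179.9   0.   79.3]
lever_knob 0.92 [372. 348.] [ 546.9 -233.2   65. ]
lever_pivot 0.77 [331. 304.] [ 510.8 -170.2   65. ]
lever_pivot 0.36 [405. 381.] [ 578.6 -284.5   65. ]
jaw_grip 0.56 [333. 183.] [535.7 -45.7  42. ]
jaw_grip 0.24 [404. 380.] [ 581.3 -300.8   42. ]
bed 0.56 [327. 142.] [538.1  -4.1  12. ]
bed 0.56 [330. 251.] [ 518.9 -127.    12. ]
press_bar 0.95 [329. 251.] [ 518.1 -126.7   12. ]
press_bar 0.84 [513.5, -132.4, 109.6, 24.6, -11.0]
jaw_grip 0.68 [527.8, -56.2, 109.5, 58.9, -10.2]
jaw_grip 0.31 [441.7, -292.8, 106.7, 47.6, -21.0]
```

View pics/w1.png

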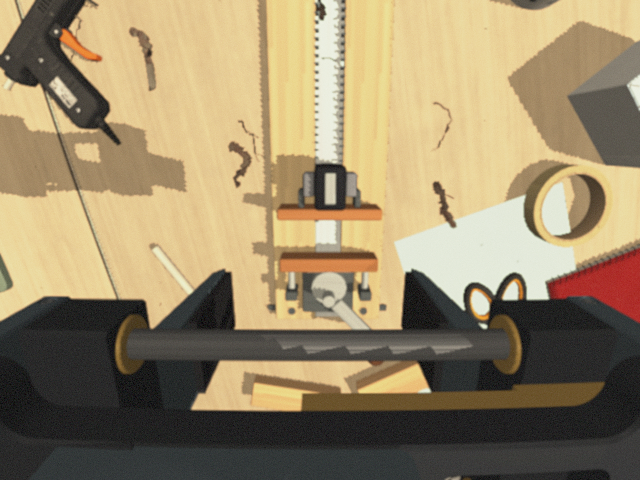

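Request:
send_rows(
  targets=[
    [[0,0,0,0.045,-0.18,-0.142,-1],[0,0,0,0.045,-0.18,-0.142,-1],[0,0,0,0.045,-0.18,-0.142,-1],[0,0,0,0.045,-0.18,-0.142,-1],[0,0,0,0,-0.005,-0.1,-0.5],[0,0,0,0,0,-0.1,-0.4],[0,0,0,0,0,-0.1,-0.2],[0,0,0,0,0,-0.045,0],[0,0,0,0,0,0,1],[0,0,0,0,0,0,1],[0,0,0,0,0,0,1],[0,0,0,0,0,0,1]],
  ],
  grip_force=15,
)

```text
time_s: 4.45
ee_pos: [548.8, -231.8, 52.5]
ee_rot: [179.9, 0.0, 79.1]
force: [-0.1, 0.2, 0.4]
gripper_width: 30.2
gripper_force: 0.0
```

Run:
```python
import numpy as np
p=np.array([508.5,-169]);
for i in range(13):
    a=np.radians(-54.6-i*94/12); print(i,(p+75*np.array([np.cos(a),np.sin(a)])).round(1), end=' ')
    if i: print(((p+75*np.array([np.cos(a),np.sin(a)])-q)/200).round(3))
    q=p+75*np.array([np.cos(a),np.sin(a)])
```

```text
0 [ 551.9 -230.1] 1 [ 543.2 -235.5] [-0.044 -0.027]
2 [ 533.8 -239.6] [-0.047 -0.021]
3 [ 524.  -242.4] [-0.049 -0.014]
4 [ 513.8 -243.8] [-0.051 -0.007]
5 [ 503.6 -243.8] [-0.051 -0.   ]
6 [ 493.4 -242.5] [-0.051  0.007]
7 [ 483.5 -239.7] [-0.049  0.014]
8 [ 474.1 -235.7] [-0.047  0.02 ]
9 [ 465.4 -230.4] [-0.044  0.027]
10 [ 457.4 -223.9] [-0.04   0.032]
11 [ 450.4 -216.4] [-0.035  0.037]
12 [ 444.5 -208.1] [-0.03   0.042]
```

Request:
send_rows(
  targets=[
    [[0,0,0,0,0,0,1],[0,0,0,0,0,0,1],[0,0,0,0,0,0,1],[0,0,0,0,0,0,1]],
  ],
  grip_force=15,
)

```text
time_s: 4.85
ee_pos: [549.1, -231.8, 52.1]
ee_rot: [179.9, 0.0, 79.1]
force: [1.9, -0.7, 2.9]
gripper_width: 19.0
gripper_force: 15.0
```

Request:
send_rows(
  targets=[
    [[0,0,0,-0.03,-0.018,0,1],[0,0,0,-0.045,-0.02,0,1],[0,0,0,-0.049,-0.014,0,1],[0,0,0,-0.051,-0.007,0,1],[0,0,0,-0.051,0,0,1],[0,0,0,-0.051,0.007,0,1]],
  ],
)

```text
time_s: 5.45
ee_pos: [494.7, -244.3, 52.2]
ee_rot: [179.6, 0.2, 79.0]
force: [4.5, -4.6, 0.8]
gripper_width: 19.3
gripper_force: 15.0
```

Request:
send_rows(
  targets=[
    [[0,0,0,-0.049,0.018,0,1],[0,0,0,-0.047,0.022,0,1],[0,0,0,-0.044,0.028,0,1],[0,0,0,-0.04,0.032,0,1],[0,0,0,-0.035,0.037,0,1],[0,0,0,-0.03,0.042,0,1],[0,0,0,-0.01,0.018,0,1],[0,0,0,0,0,0,1]],
  ],
)

```text
time_s: 6.25
ee_pos: [447.1, -208.1, 52.8]
ee_rot: [179.2, 0.5, 79.2]
force: [8.2, -16.7, -6.0]
gripper_width: 19.6
gripper_force: 15.0
```

Request:
send_rows(
  targets=[
    [[0,0,0,0.005,-0.01,0,-0.2],[0,0,0,0,0,0,-0.2],[0,0,0,0,0,0,-0.2],[0,0,0,0,0,0.15,-0.2],[0,0,0,0,0,0.2,-0.2],[0,0,0,0.1,0.15,0.15,-0.2],[0,0,0,0.12,0.19,0,-0.2],[0,0,0,0.12,0.19,0,-0.2],[0,0,0,0.08,0.15,0,-0.2],[0,0,0,0,0,0,-0.2],[0,0,0,0,0,0,-0.2]],
  ],
)

```text
time_s: 7.35
ee_pos: [525.5, -67.9, 150.6]
ee_rot: [-179.8, 0.0, 79.2]
force: [0.9, -0.1, -0.7]
gripper_width: 55.0
gripper_force: 0.0
```

Run:
```python
from h import *
s=env.state(); print(s['time_s'],s['ee_pos'].round(1),s['ee_rot'].round(1),s['gripper_width'])
c=cam('wrist'); save('wrist','w2.png')
for k,z in dict(lever_knob=65,lever_pivot=65,jaw_grip=42,bed=12,press_bar=12).items():
    for r in optics.place_of('wrist',k)[:2]: print(k,round(r['conf'],2),np.round(r['at']),onz(c,r['at'],z).round(1)[0])
for k,z in [('press_bar',42),('jaw_grip',52)]:
    for r in rect('wrist',k,z): print(*r)
```

```text
7.35 [525.5 -67.9 150.6] [-179.8    0.    79.2] 55.02946457797269
lever_pivot 0.64 [324. 366.] [ 510.6 -170.8   65. ]
jaw_grip 0.95 [324. 220.] [533.2 -48.3  42. ]
bed 0.74 [321. 161.] [539.8  -3.1  12. ]
press_bar 0.74 [324. 299.] [ 517.9 -132.4   12. ]
press_bar 0.41 [325. 365.] [ 505.9 -206.4   12. ]
press_bar 0.62 [513.0, -135.7, 91.8, 25.1, -11.0]
jaw_grip 0.83 [531.8, -53.3, 109.7, 60.1, -11.0]
```

View pics/w2.png

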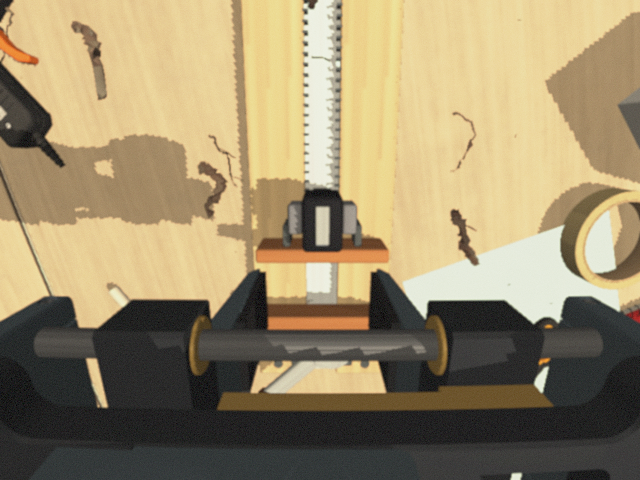

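Request:
send_rows(
  targets=[
    [[0,0,0,0.037,0.102,0,-0.65],[0,0,0,0,0,-0.1,-0.65],[0,0,0,0,0,-0.2,-0.65],[0,0,0,0,0,-0.2,-0.65],[0,0,0,0,0,-0.138,-0.65],[0,0,0,0,0,0,1],[0,0,0,0,0,0,1],[0,0,0,0,0,0,1],[0,0,0,0,0,0,1],[0,0,0,0,0,0,1],[0,0,0,0,0,0,1]],
  ],
  grip_force=25,
)

```text
time_s: 8.85
ee_pos: [532.4, -47.9, 24.9]
ee_rot: [-179.8, 0.0, 79.1]
force: [-6.9, 1.1, 3.7]
gripper_width: 41.7
gripper_force: 25.0
```

Request:
send_rows(
  targets=[
    [[0,0,0,0.01,0.05,0,1],[0,0,0,0.018,0.098,0,1],[0,0,0,0.018,0.098,0,1],[0,0,0,0.018,0.098,0,1],[0,0,0,0.018,0.098,0,1],[0,0,0,0.018,0.098,0,1],[0,0,0,0.018,0.098,0,1],[0,0,0,0.018,0.098,0,1],[0,0,0,0.018,0.098,0,1],[0,0,0,0.018,0.098,0,1]],
  ],
)

```text
time_s: 9.85
ee_pos: [567.9, 138.7, 24.9]
ee_rot: [-180.0, 0.0, 79.1]
force: [-4.1, -1.5, 1.5]
gripper_width: 41.5
gripper_force: 25.0
```

Request:
send_rows(
  targets=[
    [[0,0,0,0.01,0.05,0,1],[0,0,0,0.01,0.05,0,1],[0,0,0,0.006,0.03,0,1],[0,0,0,0,0,0,1]],
  ],
)

```text
time_s: 10.25
ee_pos: [571.3, 157.0, 24.4]
ee_rot: [-179.8, 0.8, 79.4]
force: [-6.1, -23.3, 8.4]
gripper_width: 41.6
gripper_force: 25.0
```

Request:
send_rows(
  targets=[
    [[0,0,0,0,0,0,-0.65],[0,0,0,0,0,0,-0.65],[0,0,0,0,0,0,-0.65],[0,0,0,0,0,0.2,-0.65],[0,0,0,0,0,0.22,-0.65],[0,0,0.09,0,0.07,0.15,-1],[0,0,0.09,0.005,0.07,0.05,-1],[0,0,0.09,0.005,0.07,0,-1],[0,0,0.09,0.005,0.07,0,-1],[0,0,0.09,0.005,0.07,0,-1],[0,0,0.09,0.005,0.07,0,-1],[0,0,0.09,0.005,0.07,0,-1]],
  ],
)

```text
time_s: 11.45
ee_pos: [581.3, 263.5, 148.9]
ee_rot: [179.8, 0.1, 136.1]
force: [-0.1, -0.2, 0.4]
gripper_width: 91.0
gripper_force: 0.0
```

Request:
send_rows(
  targets=[
    [[0,0,0.09,0.01,0.09,0,-1],[0,0,0.09,0.01,0.09,0,-1],[0,0,0.08,0.005,0.08,0,-1],[0,0,0,0,0,0,-1],[0,0,0,0,0,0,-1]],
  ],
)

```text
time_s: 11.95
ee_pos: [585.3, 314.4, 148.2]
ee_rot: [179.9, 0.1, 159.1]
force: [-0.3, -0.2, 0.2]
gripper_width: 91.6
gripper_force: 0.0
```

```bash
cat >> h.py <<'E'
def see(name,f=None):
    s=env.state(); print(s['time_s'],s['ee_pos'].round(1),s['ee_rot'].round(1),round(s['gripper_width'],1))
    c=cam('wrist'); p,d=optics.grab_frame('wrist')
    if f: cv2.imwrite('pics/'+f,p[:,:,::-1])
    for r in optics.place_of('wrist',name)[:3]: print(name,round(r['conf'],2),np.round(r['at']),onz(c,r['at'],10).round(1)[0])
    for r in rect('wrist',name): print(*r)
E
python3 - <<'E'
from h import *
see('slat_b_mid','w3.png')
optics.grab_frame('top'); c=cam('top')
for k,z in dict(jaw_grip=42,bed=12,press_bar=12,lever_knob=65).items():
    for r in optics.place_of('top',k)[:2]: print(k,round(r['conf'],2),onz(c,r['at'],z).round(1)[0])
for k in 'abcd': print(*rect('top','slat_%s_mid'%k))
E
```

```text
11.95 [585.3 314.4 148.2] [1.799e+02 1.000e-01 1.591e+02] 91.6
slat_b_mid 0.75 [312. 235.] [582.2 308.8  10. ]
slat_b_mid 0.59 [582.2, 308.6, 119.5, 34.0, -20.9]
slat_b_mid 0.57 [554.4, 132.7, 101.3, 69.5, 37.5]
jaw_grip 0.82 [569.2 164.8  42. ]
jaw_grip 0.42 [781.9 123.8  42. ]
bed 0.73 [542.4  -2.7  12. ]
lever_knob 0.63 [ 444.9 -207.1   65. ]
lever_knob 0.33 [561.7 160.7  65. ]

('slat_b_mid', 0.6, [633.2, 289.9, 32.4, 16.2, 88.5])
('slat_c_mid', 0.88, [435.8, -322.8, 118.2, 39.1, -20.7]) ('slat_c_mid', 0.59, [569.4, 150.8, 106.7, 60.6, -9.2]) ('slat_c_mid', 0.44, [550.5, 163.7, 24.2, 13.4, 88.5])
('slat_d_mid', 0.61, [584.4, -323.0, 118.7, 44.7, 15.8])
```

View pics/w3.png

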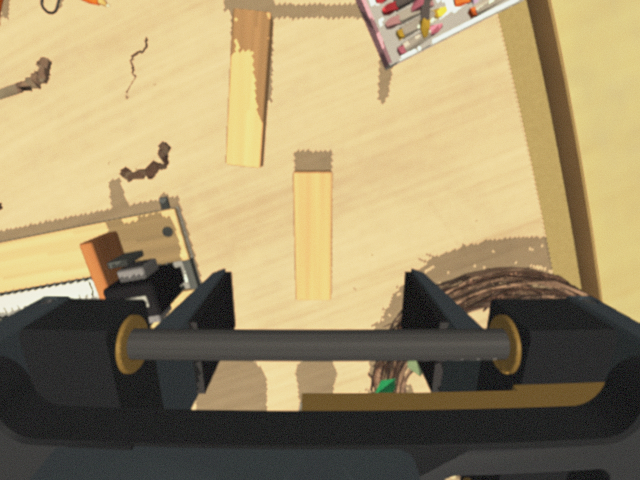

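Request:
send_rows(
  targets=[
    [[0,0,0,-0.015,-0.028,-0.15,-0.5],[0,0,0,0,0,-0.2,-0.4],[0,0,0,0,0,-0.2,-0.3],[0,0,0,0,0,-0.12,-0.3],[0,0,0,0,0,-0.045,-0.3],[0,0,0,0,0,0,1],[0,0,0,0,0,0,1],[0,0,0,0,0,0,1],[0,0,0,0,0,0,1],[0,0,0,0,0,0,1]],
  ],
  grip_force=35,
)

```text
time_s: 13.55
ee_pos: [582.9, 309.3, 6.7]
ee_rot: [179.8, 0.1, 159.2]
force: [-0.7, -0.1, 5.1]
gripper_width: 33.6
gripper_force: 35.0
```

Request:
send_rows(
  targets=[
    [[0,0,0,0,0,0.2,1],[0,0,0,0,0,0.25,1],[0,0,0,0,0,0.15,1],[0,0,0.019,-0.022,-0.188,0.1,1],[0,0,0.019,-0.022,-0.188,0,1],[0,0,0.019,-0.022,-0.188,0,1],[0,0,0.019,-0.022,-0.188,0,1],[0,0,0.019,-0.022,-0.188,0,1],[0,0,0.017,-0.022,-0.188,0,1],[0,0,0,0,0,0,1],[0,0,0,0,0,0,1]],
  ],
)

```text
time_s: 14.65
ee_pos: [555.2, 82.6, 145.1]
ee_rot: [180.0, 0.0, 169.1]
force: [-0.5, 0.1, -0.6]
gripper_width: 33.4
gripper_force: 35.0
```

Run:
```python
from h import *
see('jaw_grip','w4.png'); c=cam('wrist')
for k,z in dict(jaw_grip=42,bed=12,press_bar=12,lever_pivot=65).items():
    for r in optics.place_of('wrist',k)[:2]: print(k,round(r['conf'],2),np.round(r['at']),onz(c,r['at'],z).round(1)[0])
print(rect('wrist','slat_b_mid',130),rect('wrist','press_bar',42),rect('wrist','jaw_grip',52))
```

```text
14.65 [555.2  82.6 145.1] [180.    0.  169.1] 33.4
jaw_grip 0.68 [410. 251.] [584.8 164.   10. ]
jaw_grip 0.88 [565.3, 157.7, 98.7, 73.2, -11.1]
jaw_grip 0.15 [532.1, -8.4, 413.4, 139.1, 79.3]
jaw_grip 0.68 [410. 251.] [573.5 158.5  42. ]
bed 0.65 [220. 236.] [536.7  -3.5  12. ]
press_bar 0.98 [ 83. 241.] [ 517. -133.   12.]
[('slat_b_mid', 0.81, [539.4, 86.0, 83.4, 40.3, -10.7]), ('slat_b_mid', 0.72, [499.4, -82.8, 37.6, 25.7, -9.5])] [('press_bar', 0.96, [513.9, -131.3, 108.0, 36.5, -10.0])] [('jaw_grip', 0.88, [555.5, 150.9, 87.9, 65.2, -11.1]), ('jaw_grip', 0.15, [526.1, 2.8, 368.5, 124.1, 79.3])]
```

View pics/w4.png

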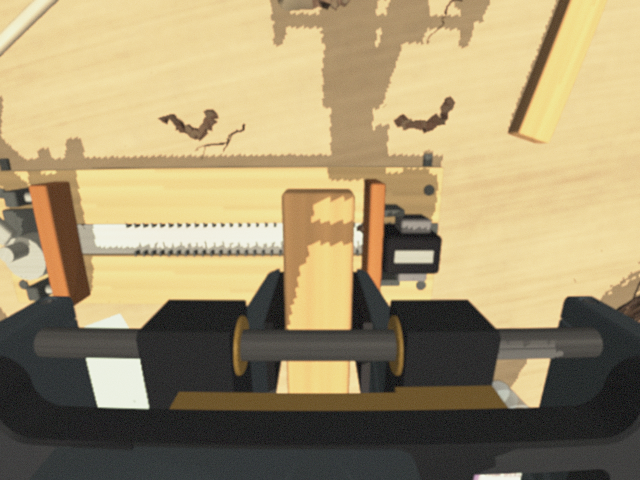

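Request:
send_rows(
  targets=[
    [[0,0,0,0.014,0,-0.2,1],[0,0,0,0,0,-0.2,1],[0,0,0,0,0,-0.15,1],[0,0,0,0,0,-0.05,1],[0,0,0,0,0,-0.03,1],[0,0,0,0,0,0,1]],
  ],
)

```text
time_s: 15.75
ee_pos: [559.0, 83.3, 19.8]
ee_rot: [180.0, 0.1, 169.2]
force: [0.7, 0.5, -0.8]
gripper_width: 33.9
gripper_force: 35.0
```

Request:
send_rows(
  targets=[
    [[0,0,0,0,0,-0.006,0.1],[0,0,0,0,0,0,0.1],[0,0,0,0,0,0,0.1],[0,0,0,0,0,0.1,0.1],[0,0,0,0,0,0.25,0.1],[0,0,0,0,0,0.25,-0.5],[0,0,-0.03,-0.092,0.182,0.05,-1],[0,0,-0.03,-0.092,0.182,0,-1],[0,0,-0.03,-0.092,0.182,0,-1],[0,0,-0.03,-0.092,0.182,0,-1],[0,0,-0.03,-0.092,0.182,0,-1],[0,0,-0.03,-0.092,0.182,0,-1]],
  ],
)

```text
time_s: 16.95
ee_pos: [446.9, 302.9, 148.1]
ee_rot: [179.9, 0.0, 152.9]
force: [0.0, -0.4, 0.2]
gripper_width: 90.6
gripper_force: 0.0
```

Request:
send_rows(
  targets=[
    [[0,0,0,0,0,0,-1],[0,0,0,0,0,0,-1]],
  ],
)

```text
time_s: 17.15
ee_pos: [447.5, 301.9, 147.8]
ee_rot: [180.0, 0.0, 153.2]
force: [0.8, 0.4, 0.5]
gripper_width: 91.2
gripper_force: 0.0
```

Run:
```python
from h import *
see('slat_a_mid','w5.png'); print(rect('wrist','slat_b_mid',32),rect('wrist','slat_b_mid',20))
optics.grab_frame('top'); print(rect('top','slat_b_mid',32))
```

```text
17.15 [447.5 301.9 147.8] [180.    0.  153.2] 91.2
slat_a_mid 0.79 [321. 236.] [448.  304.4  10. ]
slat_a_mid 0.81 [448.3, 303.1, 119.7, 30.8, -28.0]
[] []
[('slat_b_mid', 0.72, [559.4, 82.4, 119.8, 34.9, -10.7])]
```

Request:
send_rows(
  targets=[
    [[0,0,-0.013,0.004,0.008,-0.15,-0.5],[0,0,0,0,0,-0.2,-0.4],[0,0,0,0,0,-0.2,-0.3],[0,0,0,0,0,-0.12,-0.3],[0,0,0,0,0,-0.045,-0.3],[0,0,0,0,0,0,1],[0,0,0,0,0,0,1],[0,0,0,0,0,0,1],[0,0,0,0,0,0,1],[0,0,0,0,0,0,1]],
  ],
  grip_force=35,
)

```text
time_s: 18.5
ee_pos: [449.4, 303.6, 5.9]
ee_rot: [179.9, 0.1, 151.9]
force: [0.1, 0.2, 4.4]
gripper_width: 29.9
gripper_force: 35.0
```

Request:
send_rows(
  targets=[
    [[0,0,0,0,0,0.2,1],[0,0,0,0,0,0.25,1],[0,0,0,0,0,0.2,1],[0,0,0.0275,0.071,-0.1965,0,1],[0,0,0.0275,0.071,-0.1965,0,1],[0,0,0.0275,0.071,-0.1965,0,1],[0,0,0.0275,0.071,-0.1965,0,1],[0,0,0.0275,0.071,-0.1965,0,1],[0,0,0.0275,0.071,-0.1965,0,1],[0,0,0.0275,0.071,-0.1965,0,1],[0,0,0,0,0,0,1],[0,0,0,0,0,0,1]],
  ],
)

```text
time_s: 19.7
ee_pos: [547.8, 27.3, 134.6]
ee_rot: [180.0, -0.0, 169.1]
force: [-0.0, 0.6, -0.9]
gripper_width: 30.0
gripper_force: 35.0
```

Request:
send_rows(
  targets=[
    [[0,0,0,0.002,0.004,-0.2,1],[0,0,0,0,0,-0.2,1],[0,0,0,0,0,-0.12,1],[0,0,0,0,0,-0.04,1],[0,0,0,0,0,-0.02,1],[0,0,0,0,0,0,1],[0,0,0,0,0,0,0.2],[0,0,0,0,0,0,0.19],[0,0,0,0,0,0,0.19]],
  ],
)

```text
time_s: 20.6
ee_pos: [549.0, 28.8, 19.5]
ee_rot: [180.0, 0.1, 169.2]
force: [-0.2, 0.2, -0.3]
gripper_width: 36.9
gripper_force: 0.0
```

Request:
send_rows(
  targets=[
    [[0,0,0,0,0,0.15,0.19],[0,0,0,0,0,0.25,0.19],[0,0,0,0,0,0.25,-0.5],[0,0,-0.013,-0.07,-0.22,0,-1],[0,0,-0.013,-0.07,-0.22,0,-1],[0,0,-0.013,-0.07,-0.22,0,-1],[0,0,-0.013,-0.07,-0.22,0,-1],[0,0,-0.013,-0.07,-0.22,0,-1],[0,0,-0.013,-0.07,-0.22,0,-1],[0,0,-0.013,-0.07,-0.22,0,-1],[0,0,-0.013,-0.07,-0.22,0,-1],[0,0,0,0,0,0,-1]],
  ],
)

```text
time_s: 21.8
ee_pos: [434.9, -328.2, 149.1]
ee_rot: [-179.9, 0.1, 159.5]
force: [0.4, 0.9, 0.2]
gripper_width: 91.1
gripper_force: 0.0
```

Run:
```python
from h import *
see('slat_c_mid','w5.png'); print(rect('wrist','slat_d_mid',20))
optics.grab_frame('top'); print(rect('top','slat_b_mid',32),rect('top','slat_a_mid',32))
```

```text
21.8 [ 434.9 -328.2  149.1] [-1.799e+02  1.000e-01  1.595e+02] 91.1
slat_c_mid 0.91 [323. 239.] [ 439.4 -325.6   10. ]
slat_c_mid 0.56 [436.0, -319.5, 118.8, 38.3, -20.2]
[('slat_d_mid', 0.68, [523.7, -302.8, 62.0, 45.0, 16.9]), ('slat_d_mid', 0.4, [496.3, -175.5, 120.7, 43.1, 30.3])]
[('slat_b_mid', 0.69, [559.2, 82.3, 120.2, 35.2, -11.1]), ('slat_b_mid', 0.42, [568.9, 148.8, 111.0, 61.0, -10.2]), ('slat_b_mid', 0.21, [558.0, -295.0, 115.9, 44.2, 15.8])] [('slat_a_mid', 0.69, [546.3, 30.5, 111.6, 31.6, -7.4])]
```

Request:
send_rows(
  targets=[
    [[0,0,0,0,0,0,-1],[0,0,0,0,0,0,-1]],
  ],
)

```text
time_s: 22.35
ee_pos: [436.7, -322.6, 148.6]
ee_rot: [180.0, 0.0, 159.9]
force: [0.6, 0.2, 0.5]
gripper_width: 91.4
gripper_force: 0.0
```

Run:
```python
from h import *
see('slat_c_mid','w6.png'); print(rect('wrist','slat_d_mid',20))
optics.grab_frame('top'); print(*rect('top','slat_c_mid'),*rect('top','slat_d_mid'),*rect('top','slat_a_mid',32))
```

```text
22.35 [ 436.7 -322.6  148.6] [180.    0.  159.9] 91.4
slat_c_mid 0.9 [316. 240.] [ 439.1 -326.3   10. ]
[('slat_d_mid', 0.9, [523.4, -308.9, 61.5, 44.2, 16.7])]
('slat_c_mid', 0.76, [398.4, -305.8, 39.8, 38.5, -21.2]) ('slat_c_mid', 0.51, [516.8, -108.5, 255.6, 143.1, 81.8]) ('slat_d_mid', 0.9, [558.4, -298.1, 117.8, 44.9, 17.3]) ('slat_a_mid', 0.66, [547.1, 29.2, 118.4, 28.9, -10.9])
```

View pics/w6.png

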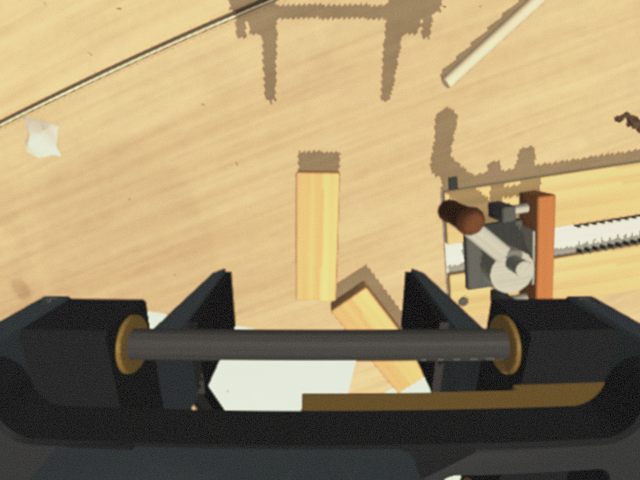

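Run:
```python
from h import *
c=cam('wrist'); print(onz(c,[[296,172],[339,172],[297,299],[337,299]],20).round(1), onz(c,[[296,172],[339,172],[297,299],[337,299]],20).mean(0))
```

```text
[[ 374.2 -321.    20. ]
 [ 386.8 -286.5   20. ]
 [ 484.6 -362.7   20. ]
 [ 497.6 -327.1   20. ]] [ 435.80843561 -324.30654639   20.        ]
```

Request:
send_rows(
  targets=[
    [[0,0,0,-0.003,-0.008,-0.15,-0.5],[0,0,0,0,0,-0.2,-0.4],[0,0,0,0,0,-0.2,-0.3],[0,0,0,0,0,-0.12,-0.3],[0,0,0,0,0,-0.05,-0.3],[0,0,0,0,0,0,1],[0,0,0,0,0,0,1],[0,0,0,0,0,0,1],[0,0,0,0,0,0,1],[0,0,0,0,0,0,1]],
  ],
  grip_force=35,
)

```text
time_s: 23.75
ee_pos: [436.8, -325.6, 6.1]
ee_rot: [-179.9, 0.2, 159.8]
force: [0.3, 0.4, 5.9]
gripper_width: 37.7
gripper_force: 35.0
```

Request:
send_rows(
  targets=[
    [[0,0,0,0,0,0.2,1],[0,0,0,0,0,0.25,1],[0,0,0,0,0,0.22,1],[0,0,0.015,0.0725,0.213,0,1],[0,0,0.015,0.0725,0.213,0,1],[0,0,0.015,0.0725,0.213,0,1],[0,0,0.015,0.0725,0.213,0,1],[0,0,0.015,0.0725,0.213,0,1],[0,0,0.015,0.0725,0.213,0,1],[0,0,0.014,0.0725,0.213,0,1],[0,0,0,0,0,0,1],[0,0,0,0,0,0,1]],
  ],
)

```text
time_s: 24.95
ee_pos: [537.0, -25.9, 138.5]
ee_rot: [-180.0, -0.0, 169.3]
force: [-0.9, -0.2, -1.6]
gripper_width: 37.9
gripper_force: 35.0
```

Request:
send_rows(
  targets=[
    [[0,0,0,0.005,-0.008,-0.2,1],[0,0,0,0,0,-0.2,1],[0,0,0,0,0,-0.13,1],[0,0,0,0,0,-0.05,1],[0,0,0,0,0,-0.02,1],[0,0,0,0,0,0,1],[0,0,0,0,0,0,0.01],[0,0,0,0,0,0,0.01],[0,0,0,0,0,0,0.01]],
  ],
)

```text
time_s: 25.85
ee_pos: [538.9, -28.3, 19.5]
ee_rot: [180.0, 0.1, 169.2]
force: [0.2, -0.6, 0.7]
gripper_width: 45.4
gripper_force: 0.0
```

Request:
send_rows(
  targets=[
    [[0,0,0,0,0,0.15,0.01],[0,0,0,0,0,0.25,0.01],[0,0,0,0,0,0.25,-0.5],[0,0,0.0515,0.016,-0.225,0,-1],[0,0,0.0515,0.016,-0.225,0,-1],[0,0,0.0515,0.016,-0.225,0,-1],[0,0,0.0515,0.016,-0.225,0,-1],[0,0,0.0515,0.016,-0.225,0,-1],[0,0,0.0515,0.016,-0.225,0,-1],[0,0,0,0,0,0,-1],[0,0,0,0,0,0,-1],[0,0,0,0,0,0,-1]],
  ],
)

```text
time_s: 27.05
ee_pos: [557.3, -297.1, 148.6]
ee_rot: [180.0, -0.0, -163.0]
force: [0.2, 0.6, 0.8]
gripper_width: 91.1
gripper_force: 0.0
```

Run:
```python
from h import *
see('slat_d_mid','w7.png'); print(env.state()['qpos'].round(0))
optics.grab_frame('top'); print(*rect('top','slat_d_mid'),*rect('top','slat_a_mid',32),*rect('top','slat_c_mid',32),*rect('top','slat_b_mid',32))
```

```text
27.05 [ 557.3 -297.1  148.6] [ 180.   -0. -163.] 91.1
slat_d_mid 0.77 [315. 237.] [ 558.7 -299.3   10. ]
slat_d_mid 0.67 [558.1, -299.7, 120.0, 41.8, 16.9]
[ -29.   26.   87.    0.   67. -136.]
('slat_d_mid', 0.57, [606.1, -283.4, 45.5, 19.6, -73.1]) ('slat_a_mid', 0.66, [483.6, -189.2, 114.6, 39.7, 26.8]) ('slat_a_mid', 0.64, [547.1, 28.3, 119.7, 31.4, -10.8]) ('slat_c_mid', 0.77, [539.0, -29.5, 122.4, 39.8, -10.7]) ('slat_c_mid', 0.54, [547.3, 29.1, 119.8, 30.5, -10.5]) ('slat_c_mid', 0.22, [538.2, -24.1, 429.7, 143.8, 79.7]) ('slat_b_mid', 0.95, [558.4, 82.3, 120.9, 36.6, -12.4])
```

View pics/w7.png

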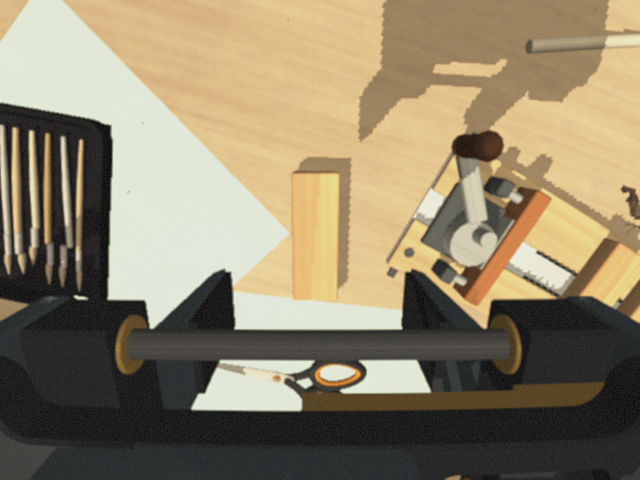

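Request:
send_rows(
  targets=[
    [[0,0,0,0.004,-0.012,-0.15,-0.5],[0,0,0,0,0,-0.2,-0.4],[0,0,0,0,0,-0.2,-0.3],[0,0,0,0,0,-0.12,-0.3],[0,0,0,0,0,-0.05,-0.3],[0,0,0,0,0,0,1],[0,0,0,0,0,0,1],[0,0,0,0,0,0,1],[0,0,0,0,0,0,1],[0,0,0,0,0,0,1]],
  ],
  grip_force=35,
)

```text
time_s: 28.45
ee_pos: [559.3, -301.2, 6.3]
ee_rot: [-179.9, 0.1, -163.0]
force: [-0.7, 0.3, 5.2]
gripper_width: 41.7
gripper_force: 35.0
```

Request:
send_rows(
  targets=[
    [[0,0,0,0,0,0.2,1],[0,0,0,0,0,0.25,1],[0,0,0,0,0,0.22,1],[0,0,-0.0515,-0.028,0.1755,0,1],[0,0,-0.0515,-0.028,0.1755,0,1],[0,0,-0.0515,-0.028,0.1755,0,1],[0,0,-0.0515,-0.028,0.1755,0,1],[0,0,-0.0515,-0.028,0.1755,0,1],[0,0,-0.0515,-0.028,0.1755,0,1],[0,0,0,0,0,0,1],[0,0,0,0,0,0,1],[0,0,0,0,0,0,1]],
  ],
)

```text
time_s: 29.65
ee_pos: [525.0, -90.8, 138.8]
ee_rot: [-180.0, 0.0, 169.2]
force: [-0.2, -0.9, -0.0]
gripper_width: 41.7
gripper_force: 35.0
```

Release width 48.5 → closure −0.07.

Request:
send_rows(
  targets=[
    [[0,0,0,0.002,0,-0.2,1],[0,0,0,0,0,-0.2,1],[0,0,0,0,0,-0.13,1],[0,0,0,0,0,-0.05,1],[0,0,0,0,0,-0.02,1],[0,0,0,0,0,0,1],[0,0,0,0,0,0,-0.07],[0,0,0,0,0,0,-0.07],[0,0,0,0,0,0,-0.07],[0,0,0,0,0,0.15,-0.07],[0,0,0,0,0,0.25,-0.07],[0,0,0,0,0,0.25,-0.65]],
  ],
)

```text
time_s: 30.85
ee_pos: [524.5, -89.9, 149.9]
ee_rot: [180.0, -0.1, 169.2]
force: [1.6, -0.3, -0.2]
gripper_width: 54.0
gripper_force: 0.0
```

Request:
send_rows(
  targets=[
    [[0,0,-0.0833,0.02,0.1035,0,-0.65],[0,0,-0.0833,0.02,0.1035,0,-0.65],[0,0,-0.0833,0.02,0.1035,0,-0.65],[0,0,-0.0833,0.02,0.1035,0,-0.65],[0,0,-0.0833,0.02,0.1035,0,-0.65],[0,0,-0.0833,0.02,0.1035,0,-0.65],[0,0,-0.0833,0.02,0.1035,0,-0.65],[0,0,-0.0833,0.02,0.1035,0,-0.65],[0,0,-0.0833,0.02,0.1035,0,-0.65],[0,0,-0.0833,0.02,0.1035,0,-0.65],[0,0,-0.0833,0.02,0.1035,0,-0.65],[0,0,-0.0833,0.02,0.1035,0,-0.65]],
  ],
)

```text
time_s: 32.05
ee_pos: [573.2, 159.3, 148.9]
ee_rot: [180.0, -0.0, 78.9]
force: [0.5, -0.7, -0.8]
gripper_width: 75.2
gripper_force: 0.0
```

Request:
send_rows(
  targets=[
    [[0,0,0,0,0,0,-0.65],[0,0,0,0,0,0,-0.65]],
  ],
)

```text
time_s: 32.25
ee_pos: [572.8, 158.3, 148.6]
ee_rot: [180.0, 0.0, 79.4]
force: [-0.7, -0.2, 0.3]
gripper_width: 75.6
gripper_force: 0.0
```

Run:
```python
from h import *
see('jaw_grip','w8.png'); c=cam('wrist')
for r in optics.place_of('wrist','jaw_grip')[:2]: print(r['conf'],np.round(r['at']),onz(c,r['at'],42).round(1)[0])
optics.grab_frame('top')
for k in 'abcd':print(*rect('top','slat_%s_mid'%k,32))
```

```text
32.25 [572.8 158.3 148.6] [180.    0.   79.4] 75.6
jaw_grip 0.73 [318. 388.] [541.1  -7.3  10. ]
jaw_grip 0.59 [316. 247.] [568.6 147.5  10. ]
jaw_grip 0.9 [568.5, 142.4, 122.6, 72.7, -11.6]
0.73 [318. 388.] [545.4  17.   42. ]
0.59 [316. 247.] [570.5 155.7  42. ]
('slat_a_mid', 0.97, [547.4, 28.4, 120.8, 31.9, -10.3])
('slat_b_mid', 0.59, [559.9, 82.3, 120.7, 35.2, -11.1])
('slat_c_mid', 0.63, [538.9, -28.7, 115.8, 38.0, -11.0])
('slat_d_mid', 0.62, [526.6, -89.4, 119.1, 44.3, -10.1])
```

View pics/w8.png

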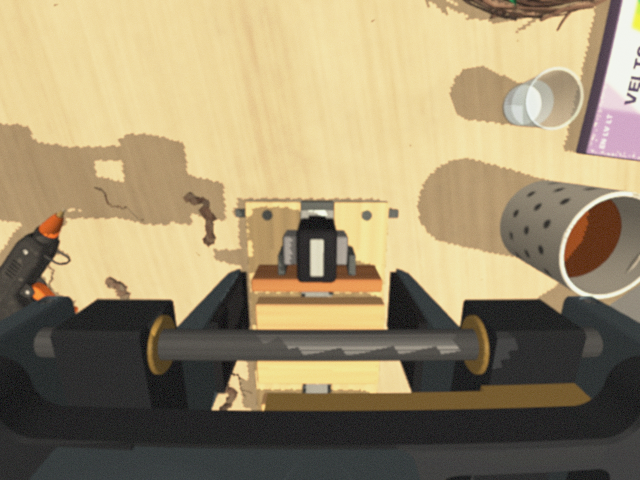

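Request:
send_rows(
  targets=[
    [[0,0,0,-0.004,-0.004,-0.1,-0.65],[0,0,0,0,0,-0.2,-0.65],[0,0,0,0,0,-0.2,-0.65],[0,0,0,0,0,-0.125,-0.65],[0,0,0,0,0,0,1],[0,0,0,0,0,0,1],[0,0,0,0,0,0,1],[0,0,0,0,0,0,1],[0,0,0,0,0,0,1],[0,0,0,0,0,0,1]],
  ],
  grip_force=30,
)

```text
time_s: 33.7
ee_pos: [571.6, 158.0, 24.9]
ee_rot: [-180.0, -0.0, 79.2]
force: [-5.2, 1.8, 5.1]
gripper_width: 41.5
gripper_force: 30.0
```

Request:
send_rows(
  targets=[
    [[0,0,0,-0.005,-0.0245,0,1],[0,0,0,-0.0093,-0.049,0,1],[0,0,0,-0.0093,-0.049,0,1],[0,0,0,-0.0093,-0.049,0,1],[0,0,0,-0.0093,-0.049,0,1],[0,0,0,-0.0093,-0.049,0,1],[0,0,0,-0.0093,-0.049,0,1],[0,0,0,-0.0093,-0.049,0,1],[0,0,0,-0.0093,-0.049,0,1],[0,0,0,-0.0093,-0.049,0,1],[0,0,0,-0.0093,-0.049,0,1]],
  ],
)

```text
time_s: 34.8
ee_pos: [552.0, 55.1, 24.9]
ee_rot: [-180.0, -0.1, 79.2]
force: [-3.9, 3.6, 4.8]
gripper_width: 41.5
gripper_force: 30.0
```

Request:
send_rows(
  targets=[
    [[0,0,0,-0.0037,-0.02,0,1],[0,0,0,-0.0037,-0.02,0,1],[0,0,0,0,0,0,1]],
  ],
)

```text
time_s: 35.1
ee_pos: [550.4, 46.4, 24.9]
ee_rot: [-180.0, 0.0, 79.2]
force: [-4.8, 0.2, 6.6]
gripper_width: 41.8
gripper_force: 30.0
```

Request:
send_rows(
  targets=[
    [[0,0,0,-0.0018,-0.01,0,1],[0,0,0,-0.0018,-0.01,0,1],[0,0,0,0,0,0,1]],
  ],
)

```text
time_s: 35.4
ee_pos: [549.8, 43.1, 24.9]
ee_rot: [-180.0, -0.0, 79.2]
force: [-5.2, 2.7, 5.6]
gripper_width: 41.6
gripper_force: 30.0
```

Request:
send_rows(
  targets=[
    [[0,0,0,-0.0018,-0.01,0,1],[0,0,0,0,0,0,1],[0,0,0,0,0,0,1]],
  ],
)

```text
time_s: 35.7
ee_pos: [549.5, 41.7, 24.9]
ee_rot: [-180.0, -0.1, 79.2]
force: [-5.5, 5.2, 4.9]
gripper_width: 41.4
gripper_force: 30.0
```

Request:
send_rows(
  targets=[
    [[0,0,0,-0.0018,-0.01,0,1],[0,0,0,0,0,0,1],[0,0,0,0,0,0,1]],
  ],
)

```text
time_s: 36.0
ee_pos: [549.2, 40.4, 24.9]
ee_rot: [-180.0, -0.2, 79.2]
force: [-4.3, 7.6, 4.3]
gripper_width: 41.3
gripper_force: 30.0
```

Request:
send_rows(
  targets=[
    [[0,0,0,-0.0018,-0.01,0,1],[0,0,0,-0.0018,-0.01,0,1],[0,0,0,0,0,0,1],[0,0,0,0,0,0,1]],
  ],
)

```text
time_s: 36.4
ee_pos: [548.7, 37.7, 24.9]
ee_rot: [-180.0, -0.3, 79.1]
force: [-5.0, 12.8, 5.3]
gripper_width: 41.9
gripper_force: 30.0
```

Run:
```python
from h import *
save('top','t2.png'); p=cv2.imread('pics/t2.png')[220:330,230:430]; cv2.imwrite('pics/t2c.png',cv2.resize(p,None,fx=4,fy=4,interpolation=cv2.INTER_CUBIC))
for k in 'abcd':print(*rect('top','slat_%s_mid'%k,32))
```

```text
('slat_a_mid', 0.56, [533.3, -47.6, 117.9, 30.1, -11.3])
('slat_b_mid', 0.67, [504.2, -2.1, 37.0, 15.9, -1.6])
('slat_c_mid', 0.84, [528.2, -81.1, 119.4, 38.9, -9.4])
('slat_d_mid', 0.58, [519.9, -120.3, 120.9, 42.3, -10.6])
```

View pics/t2c.png

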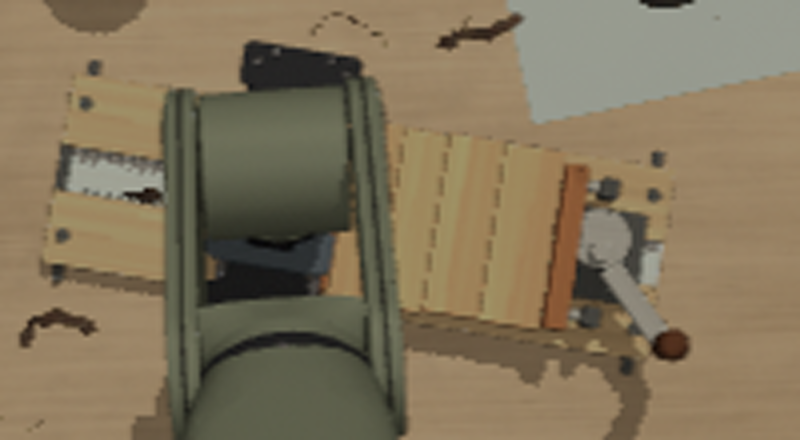

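Request:
send_rows(
  targets=[
    [[0,0,0,0.001,0.005,0,1],[0,0,0,0,0,0,1],[0,0,0,0,0,0,1]],
  ],
)

```text
time_s: 36.95
ee_pos: [548.9, 38.5, 25.0]
ee_rot: [-180.0, -0.3, 79.1]
force: [-4.4, 10.7, 4.1]
gripper_width: 41.4
gripper_force: 30.0
```

Request:
send_rows(
  targets=[
    [[0,0,0,0,0,0,0],[0,0,0,0,0,0,-0.65],[0,0,0,0,0,0,-0.65],[0,0,0,0,0,0.1,-0.65],[0,0,0,0,0,0.25,-0.65],[0,0,0,0,0,0.25,-0.65],[0,0,0,-0.08,-0.2,0,-0.65],[0,0,0,-0.08,-0.2,0,-0.65],[0,0,0,0,0,0,-0.65],[0,0,0,0,0,0,-0.65]],
  ],
)

```text
time_s: 37.95
ee_pos: [518.1, -45.3, 144.6]
ee_rot: [179.8, -0.0, 79.1]
force: [0.7, -0.7, -1.1]
gripper_width: 75.5
gripper_force: 0.0
```

Run:
```python
from h import *
see('jaw_grip','w9.png'); c=cam('wrist')
for k,z in dict(jaw_grip=42,lever_knob=65,press_bar=12).items():
    for r in optics.place_of('wrist',k)[:2]: print(k,r['conf'],np.round(r['at']),onz(c,r['at'],z).round(1)[0])
optics.grab_frame('top')
for k in 'abcd':print(*rect('top','slat_%s_mid'%k,32))
```

```text
37.95 [518.1 -45.3 144.6] [179.8  -0.   79.1] 75.5
jaw_grip 0.8 [338. 130.] [551.7  42.5  10. ]
jaw_grip 0.93 [548.5, 34.7, 123.5, 66.0, -10.6]
jaw_grip 0.8 [338. 130.] [549.1  43.   42. ]
lever_knob 0.26 [338. 130.] [547.7  42.1  65. ]



('slat_d_mid', 0.58, [475.1, -99.3, 21.3, 21.1, 88.4])
```

View pics/w9.png

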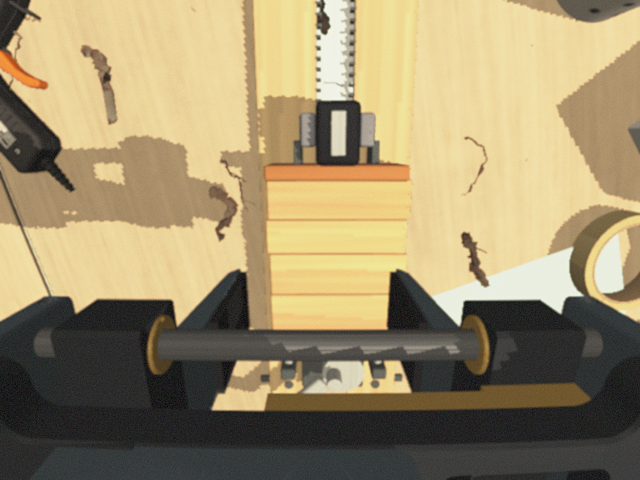

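Request:
send_rows(
  targets=[
    [[0,0,0,-0.09,-0.205,0,-0.65],[0,0,0,-0.09,-0.205,0,-0.65],[0,0,0,-0.09,-0.205,0,-0.65],[0,0,0,-0.088,-0.205,0,-0.65],[0,0,0,0,0,-0.1,-0.5],[0,0,0,0,0,-0.18,-0.3],[0,0,0,0,0,-0.12,-0.1],[0,0,0,0,0,-0.06,0],[0,0,0,0,0,0,1],[0,0,0,0,0,0,1],[0,0,0,0,0,0,1],[0,0,0,0,0,0,1]],
  ],
  grip_force=20,
)

```text
time_s: 39.7
ee_pos: [447.1, -208.8, 52.6]
ee_rot: [179.8, 0.0, 79.2]
force: [2.1, -0.5, -0.5]
gripper_width: 18.7
gripper_force: 20.0
```

Request:
send_rows(
  targets=[
    [[0,0,0,0,0,0,1],[0,0,0,0,0,0,1],[0,0,0,0,0,0,1],[0,0,0,0,0,0,1]],
  ],
)

```text
time_s: 40.1
ee_pos: [447.0, -208.8, 52.4]
ee_rot: [179.8, 0.0, 79.2]
force: [3.9, 1.1, 5.3]
gripper_width: 18.9
gripper_force: 20.0
```

Reverse arc, in two halves.

Request:
send_rows(
  targets=[
    [[0,0,0,0.025,-0.035,0,1],[0,0,0,0.035,-0.037,0,1],[0,0,0,0.04,-0.032,0,1],[0,0,0,0.044,-0.028,0,1],[0,0,0,0.047,-0.022,0,1],[0,0,0,0.049,-0.015,0,1]],
  ],
)

```text
time_s: 40.7
ee_pos: [488.7, -242.5, 51.0]
ee_rot: [-179.4, 0.1, 79.4]
force: [-8.3, -3.6, 6.7]
gripper_width: 19.0
gripper_force: 20.0
```

Request:
send_rows(
  targets=[
    [[0,0,0,0.051,-0.004,0,1],[0,0,0,0.051,0,0,1],[0,0,0,0.051,0.007,0,1],[0,0,0,0.049,0.014,0,1],[0,0,0,0.047,0.021,0,1],[0,0,0,0.044,0.027,0,1],[0,0,0,0.015,0.012,0,1],[0,0,0,0,0,0,1]],
  ],
)

```text
time_s: 41.5
ee_pos: [551.8, -226.7, 50.6]
ee_rot: [-179.5, 0.1, 79.4]
force: [-4.1, -1.6, 3.1]
gripper_width: 19.0
gripper_force: 20.0
```

Request:
send_rows(
  targets=[
    [[0,0,0,0.012,0.014,0,1],[0,0,0,0.012,0.014,0,1],[0,0,0,0,0,0,1]],
  ],
)

```text
time_s: 41.8
ee_pos: [553.4, -225.0, 50.5]
ee_rot: [-179.3, 0.5, 79.5]
force: [-12.4, -14.9, 4.6]
gripper_width: 19.1
gripper_force: 20.0
```

Request:
send_rows(
  targets=[
    [[0,0,0,-0.006,-0.008,0,0.4],[0,0,0,0,0,0,-0.2],[0,0,0,0,0,0,-0.2],[0,0,0,0,0,0.15,-0.2],[0,0,0,0,0,0.25,-0.2],[0,0,0,-0.05,0.15,0.15,-0.2],[0,0,0,-0.05,0.2,0.15,-1],[0,0,0,-0.05,0.2,0.1,-1],[0,0,0,0,0.2,0,-1],[0,0,0,0,0,0,-1],[0,0,0,0,0,0,-1]],
  ],
)

```text
time_s: 42.9
ee_pos: [528.9, -72.6, 210.9]
ee_rot: [-180.0, 0.0, 79.4]
force: [-0.4, 0.1, 0.0]
gripper_width: 90.2
gripper_force: 0.0
```

Run:
```python
from h import *
see('slat_a_mid','w10.png'); c=cam('wrist')
for k,z in dict(jaw_grip=42,lever_knob=65,press_bar=12,lever_pivot=65).items():
    for r in optics.place_of('wrist',k)[:2]: print(k,r['conf'],np.round(r['at']),onz(c,r['at'],z).round(1)[0])
for k in 'abcd':print(*rect('wrist','slat_%s_mid'%k,32))
```

```text
42.9 [528.9 -72.6 210.9] [-180.     0.    79.4] 90.2
slat_a_mid 0.75 [318. 194.] [533.9 -43.2  10. ]
slat_a_mid 0.83 [533.8, -45.0, 123.2, 30.5, -10.8]
slat_a_mid 0.66 [508.3, -180.4, 46.6, 34.7, -10.7]
slat_a_mid 0.44 [526.5, 48.8, 27.0, 11.9, 78.5]
jaw_grip 0.61 [319. 106.] [550.6  39.1  42. ]
lever_knob 0.67 [364. 371.] [ 548.5 -233.2   65. ]
lever_knob 0.32 [318. 193.] [535.2 -36.8  65. ]
press_bar 0.66 [318. 276.] [ 516.2 -135.9   12. ]
lever_pivot 0.62 [319. 326.] [ 511.  -170.8   65. ]
('slat_a_mid', 0.83, [534.3, -43.7, 119.1, 29.5, -10.9]) ('slat_a_mid', 0.66, [509.4, -174.6, 45.1, 33.6, -10.8]) ('slat_a_mid', 0.44, [527.3, 46.9, 26.1, 11.5, 78.4])
('slat_b_mid', 0.62, [542.3, -12.4, 118.9, 34.9, -10.9])
('slat_c_mid', 0.62, [529.9, -76.8, 120.3, 38.3, -11.5]) ('slat_c_mid', 0.19, [542.3, -12.8, 119.1, 34.0, -11.0])
('slat_d_mid', 0.88, [521.6, -115.2, 119.7, 41.9, -10.8])
```

View pics/w10.png

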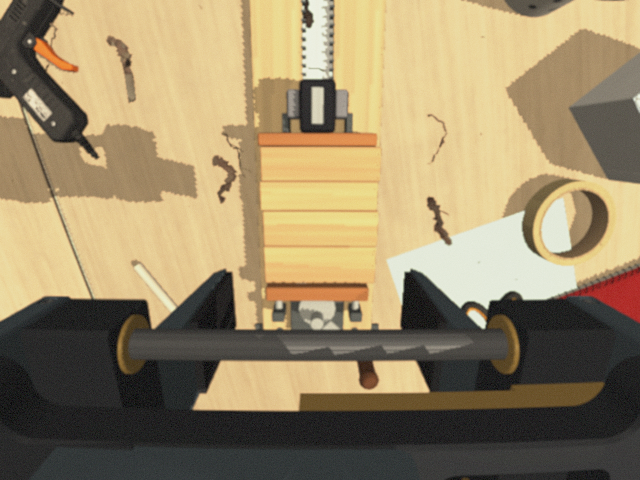

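```bash
python3 -c "
from workcell import env
print(env.job_done())"
```

```text
the job is handed in; nothing more can be done
None
```

The job is handed in: all four slats sit edge to edge and centred on the bed, the lever is swung back to its locked stop, and the last picture shows no gaps; the hand-in call gave no verdict.

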